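# Turn the wet side of the crate to the fan

## Robot

A 7-joint arm with a two-finger parallel gripper is mounted at the origin on the work surface. World frame = base frame: x ahead of the robot, y to its left, z up, the work surface at z = 0. Lengths are in m, angles in rad, forces in N, time in s.
With the tool pointing down it reaches from about 0.4 to 0.925 m from the base axis. Payload 4.1 kg.
Tool frame: the origin (TCP) lies between the finger pads; the fingertips stand 19 mm ahead of it and the grasp point (between the pads) is the TCP; z points along the fingers, y is the line along which they close (so a half turn about z gives the same grasp; the last joint's range is limited). The gripper opens to 85 mm and grips with 20 to 120 N. Pads are 22 mm wide; open, the fingers measure 114 mm over their backs; the gripper's body (76 mm by 85 mm) begins 54 mm behind the grasp point. The pads swing forward as they close: fully open they stand 13 mm farther back than shut.
Start: joints at [-1.329, 0.398, 0.045, 1.537, -0.019, 1.207, -0.051], TCP at [0.217, 0.613, 0.25] pointing down, gripper open.
Joint ranges: [-2.82, 2.82], [-0.49, 2.23], [-1.37, 1.46], [0, 2.46], [-1.36, 4.5], [0.23, 2], [-2.94, 2.94]. Speed limits (rad/s): [2.57, 2.57, 3.14, 3.14, 3.14, 3.14, 3.14].

## Interface

Orientations are given as a unit quaternion [x, y, z, w].
In Python, from cell import manip gives the robot as it stands. The module is installed in compiled form; this text tells all that it offers.
- The arm moves only by the tool apply_moves, never from a script. Its argument "series" is a list of rows, each a list of 3 entries, a list of its own where there are three numbers: the turn, a rotation vector about the tool's x, y, z in degrees, then the shift along the tool's x, y, z in cm, then the closure in counts, from 0 (fully open) to 255 (shut). A call has 1 to 10 rows; each row is the pose to reach, as a shift and turn from the pose commanded when the call began, along the tool's axes at that moment; what a row does not reach only later rows make up. A row lasts 1/12 s, in which the tool goes at most 41.7 mm and 7.16 degrees, less where a joint would pass 70% of its speed; a pose out of reach is approached as far as the arm can. A call with a gripper value outside its range is refused whole. The fingers move at their own pace and stop on an object; "squeeze" is the grip in N (left out, the last holds). Time passes only in rows, so rows that repeat a pose let the fingers close. It gives the time, the measured TCP pose, the force, the opening and the grip force at its end, in the units of the state.
- manip.get_state(): the state, without advancing time (a new reading comes with each control period).
- manip.snapshot(name): name is "scene" or "top" or "wrist"; returns the picture (400x640x3 uint8, red, green, blue); there is no depth.
- manip.camera_model(name): a dict with "camera_matrix" (3x3 intrinsics, pixels), "T" (4x4, takes a point from camera to world coordinates); the wrist camera has in their place "mount" (4x4, takes a point from camera to tool coordinates, whose origin is the TCP and whose axes are the flange's). Camera axes: x right, y down, z forward; pixel columns grow to the right and rows downward; lengths in m; the calibration is good to about 2 mm. A picture is of the moment at which its call begins: read the wrist's pose just before it. camera_model takes no time and is no camera call.
- manip.sign_off(): hands the job in; it is judged then, once.
The state is a dict: "time_s": time; "q": joint angles; "joint_velocities": joint speeds; "effort": joint torques, N m; "tcp_pos": TCP position; "eef_rot": TCP orientation; "ft_force": force on the tool from outside, world axes, zero at the start; "moment": the same for the moment, N m; "gripper_width": finger opening in m; "grasp_force": force on a finger pad.
Only numpy, scipy, OpenCV 4.12 (cv2) and the standard library are available. Lean on these libraries where they do the work, as an engineer would, in place of code of your own. Each camera call takes 0.05 s, during which the arm holds its last target. There are 200 camera calls.

## Task

One side of the little wooden crate on the four-armed painting turntable has just been painted red and is still wet: with a closed fingertip, gently push the turntable round by the outer ends of its arms until the red side squarely faces the desk fan, so that it can dry. Do not touch the crate, do not grip the arms or press hard on them, do not set the turntable spinning or shift the crate on it, and leave the fan, the paint jar, the wax tin and the toy tractor where they stand. Finish with the crate at rest on the turntable.

Things in the scene. Friction and masses are not known exactly. Their poses are not given: they have to be found in the camera images.
- turntable: Turning part of the stand: a hub with four straight aluminium arms, 90 degrees apart, along its own +x, -x, +y, -y, ending in black caps 175 mm from the axis. Arms are 16 mm square bar, 62 to 78 mm above the bench. Origin on the vertical axis at bench height, z up. Turns endlessly either way on a stiff bearing (0.2 N m, about 1.5 N near an arm's end) and stays where it is left.
- push_point (a point): A point on the +x arm of the turntable where a finger may push its side: 157 mm from the axis, 70 mm above the bench (mid-height of the bar). The other three arms are alike. Below the arms are only a stem 32 mm thick and a fixed round foot 160 mm across.
- crate: Loose slatted crate, 130 (x) by 110 (y) by 63 mm high, 0.35 kg, centred within 5 mm on four rubber-tipped pins of the turntable, at any angle to the arms: it reaches 100 to 163 mm above the bench, at most 90 mm from the axis, and turns with the turntable, held by its weight only. Origin: centre of its underside, z up. The side towards its +x is wet red, the other three bare plywood.
- painted_side (a point): The centre of the outer face of the red painted side, 65 mm from the crate's centre, with the crate's axes: its +x points straight out of the painted side.
- fan: White desk fan with round wire cage and blue blades, off, standing loose (0.9 kg), 203 mm high, cage 156 mm across and 54 mm deep, base 116 mm across. Origin: centre of its base's underside. It blows towards its own -x, aimed within about 3 degrees at the turntable's axis, 255 to 280 mm away.
- fan_face (a point): The centre of the fan's front grille, 27 mm ahead (-x of the fan) of the fan's origin, 125 mm above the bench.
- jar: Loose red jar of paint with white lid, 68 mm across, 90 mm high, origin at the centre of its underside. To be left alone.
- tin: Loose green wax tin, 60 mm across, 55 mm high, origin at the centre of its underside. To be left alone.
- tractor: Loose orange toy tractor with black tyres, about 125 mm long (front towards its -x), 72 mm wide, 75 mm high, origin at bench height under its middle. To be left alone.
Not all that is in view belongs to the job. Of the things like the fan, leave any that is green or orange; of the rest the smaller one is meant.

How it is judged:
By the outcome, as a careful person would: the job done as asked, in the order asked, and still so for the second after the job is handed in, with the robot touching nothing.
It also fails if it takes over 72 s, if anything falls off the work surface, if the arm or the gripper's body presses on something with over 40 N, if the wrist force passes 120 N, or if a joint passes its speed limit or range.

## Working session

There is one attempt and no reset: what is moved stays moved. The work goes in short steps, Python scripts to look and compute and a tool call to move; the robot and the scene stay as the last step left them, time stands still between calls to the robot, and variables do not carry over. Pictures are saved under pics/ and viewed, at most 10 in all, crops included, and the job is handed in when it is done.

Besides the shell and the picture viewer there is one more tool, called after "Emit:" by a JSON object that holds its "method" and its "body". apply_moves: Moves the arm, as the interface text tells. Its arguments: {"type":"object","properties":{"series":{"type":"array","items":{"type":"array"}},"squeeze":{"type":"number"}},"required":["series"]}

```bash
mkdir -p pics; python3 - <<'E'
from cell import manip
import cv2, numpy as np
for n in ("scene","top"):
    im=manip.snapshot(n); cv2.imwrite(f"pics/{n}0.png",im[:,:,::-1])
    m=manip.camera_model(n); print(n,np.round(m["camera_matrix"],1).tolist(),np.round(m["T"],4).tolist())
s=manip.get_state(); print(s["tcp_pos"],s["eef_rot"],s["time_s"])
E
```

```text
scene [[496.3, 0.0, 311.0], [0.0, 496.3, 199.5], [0.0, 0.0, 1.0]] [[-0.9086, 0.2603, -0.3267, 1.0144], [0.4172, 0.604, -0.6791, 1.0112], [0.0206, -0.7533, -0.6574, 1.0737], [0.0, 0.0, 0.0, 1.0]]
top [[461.9, 0.0, 321.4], [0.0, 461.9, 192.9], [0.0, 0.0, 1.0]] [[0.0047, -0.9726, 0.2323, 0.2405], [-1.0, -0.0041, 0.0029, -0.0069], [-0.0019, -0.2323, -0.9726, 1.35], [0.0, 0.0, 0.0, 1.0]]
[0.21704035 0.6120978  0.24933616] [ 1.69526357e-01  9.85525228e-01 -9.10591154e-04 -9.49576860e-05] 0.1
```

View pics/top0.png

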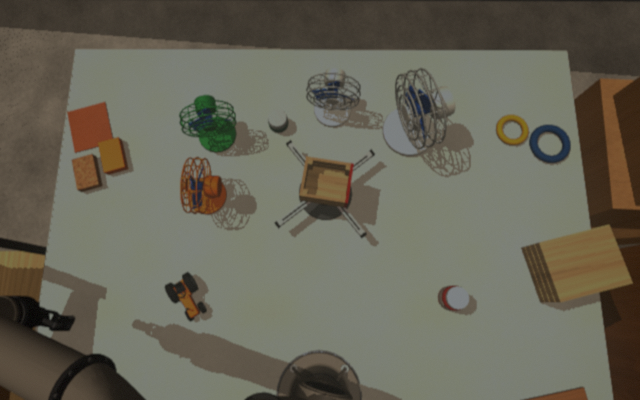

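View pics/scene0.png

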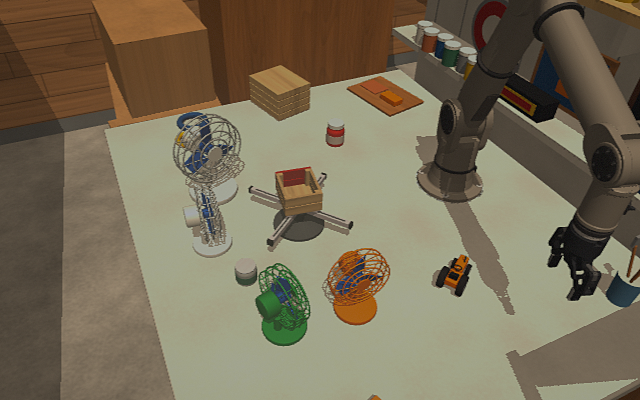

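Top view: the fans are green (208,122), orange (203,187), small white (332,97) and large white (420,112). Green and orange are ruled out, so of the two white ones the smaller at (332,97) is meant. The crate's red side is at (350,185), facing image right (−y). The tin is near (278,122), the jar (456,298) and the tractor (187,295). I'll confirm with an enlarged crop.

```bash
python3 - <<'E'
import cv2
im=cv2.imread("pics/top0.png")[60:250,260:470]
im=cv2.convertScaleAbs(im,alpha=1.6)
cv2.imwrite("pics/crop0.png",cv2.resize(im,None,fx=3.1,fy=3.1,interpolation=cv2.INTER_CUBIC))
E
```

```text
(no output)
```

View pics/crop0.png

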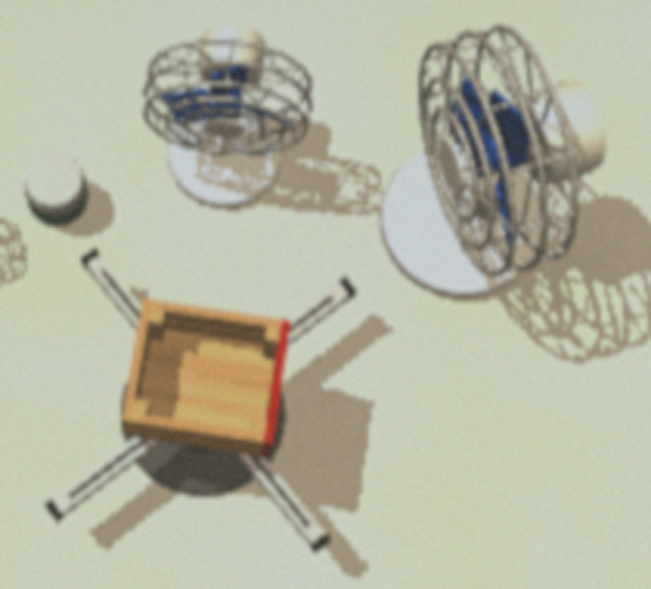

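The crop confirms it: the small white fan's base is centred near crop (225,152), its cage facing the turntable. The arm caps are at (88,255), (350,287), (53,513) and (321,545). The red top edge runs (290,322)–(272,445).

```bash
cat > h.py <<'E'
from cell import manip
import cv2, numpy as np
def px2w(uv,z,cam="top"):
    m=manip.camera_model(cam);K=np.array(m["camera_matrix"]);T=np.array(m["T"])
    uv=np.atleast_2d(uv).astype(float)
    d=(np.linalg.inv(K)@np.c_[uv,np.ones(len(uv))].T).T@T[:3,:3].T
    return T[:3,3]+d*((z-T[2,3])/d[:,2])[:,None]
def w2px(P,cam="top"):
    m=manip.camera_model(cam);T=np.linalg.inv(np.array(m["T"]))
    p=(np.atleast_2d(P)@T[:3,:3].T+T[:3,3])@np.array(m["camera_matrix"]).T
    return p[:,:2]/p[:,2:]
def crop(p): return np.array(p)/3.1+[260,60]
E
python3 - <<'E'
from h import *
a=px2w(crop([(88,255),(350,287),(321,542),(53,512)]),.078)[:,:2]
c=px2w(crop([(145,300),(290,322),(272,445),(125,422)]),.163)[:,:2]
d=lambda v:np.degrees(np.arctan2(v[1],v[0])).round(1)
ax=a.mean(0);print("axis",ax,"arms",[(d(p-ax),np.linalg.norm(p-ax).round(3)) for p in a])
print("crate c",c.mean(0),"sides",[np.linalg.norm(c[i]-c[i-1]).round(3) for i in range(4)])
print("yaw",d(c[1]+c[2]-c[0]-c[3]), d(c[0]-c[3]+c[1]-c[2])-90)
f=px2w(crop([(225,208),(167,155),(283,155)]),0.0)[:,:2];print("base",f)
fc=np.array([f[0,0]+.058,f[1:,1].mean()]);print("fan",fc,np.linalg.norm(fc-ax),d(fc-ax))
for n,p,z in(("tin",(55,180),.055),("cage L",(147,100),.125),("cageR",(310,108),.125)):print(n,px2w(crop(p),z)[0])
print("jar",px2w((456,298),.09)[0],"tractor",px2w((187,295),.05)[0])
m=manip.get_state()
from scipy.spatial.transform import Rotation as R
print(R.from_quat(m["eef_rot"]).as_matrix().round(3))
E
```

```text
axis [ 0.55937755 -0.01469552] arms [(np.float64(38.5), np.float64(0.174)), (np.float64(-52.3), np.float64(0.173)), (np.float64(-141.7), np.float64(0.171)), (np.float64(128.7), np.float64(0.172))]
crate c [ 0.55986986 -0.01839122] sides [np.float64(0.11), np.float64(0.127), np.float64(0.11), np.float64(0.126)]
yaw -98.8 -98.4
base [[ 0.77373694 -0.03676368]
 [ 0.83064482  0.02192603]
 [ 0.83109862 -0.09555204]]
fan [ 0.83173694 -0.036813  ] 0.27325596114242723 -4.6
tin [0.78020127 0.12889991 0.055     ]
cage L [0.83076114 0.03827942 0.125     ]
cageR [ 0.82329279 -0.11284291  0.125     ]
jar [ 0.25582405 -0.36244685  0.09      ] tractor [0.26090027 0.3651675  0.05      ]
[[-0.943  0.334 -0.   ]
 [ 0.334  0.943 -0.002]
 [-0.    -0.002 -1.   ]]
```

Emit:
{"method": "apply_moves", "body": {"series": [[[0, 0, 68], [-36.3, -41.6, 0], 255], [[0, 0, 68], [-36.3, -41.6, 0], 255], [[0, 0, 68], [-36.3, -41.6, 0], 255], [[0, 0, 68], [-36.3, -41.6, 0], 255], [[0, 0, 68], [-36.3, -41.6, 0], 255], [[0, 0, 68], [-36.3, -41.6, 0], 255], [[0, 0, 68], [-36.3, -41.6, 0], 255], [[0, 0, 68], [-36.3, -41.6, 0], 255], [[0, 0, 68], [-36.3, -41.6, 0], 255], [[0, 0, 68], [-36.3, -41.6, 0], 255]], "squeeze": 20}}

```text
time_s: 0.93
tcp_pos: [0.3706, 0.223, 0.2501]
eef_rot: [0.693, 0.721, -0.0, -0.0]
ft_force: [0.1, 0.4, -0.2]
gripper_width: 0.0003
grasp_force: 0.0
```

```bash
cat >> h.py <<'E'
from scipy.spatial.transform import Rotation as R
AX=np.array([.5594,-.0147])
def now():
    s=manip.get_state(); return s["tcp_pos"],R.from_quat(s["eef_rot"]),s
def row(xy,z,yaw,frm=None):
    """row entries to reach TCP (xy,z), tool down, tool-y at world angle yaw (deg)"""
    p,r,_=now() if frm is None else (*frm,0)
    q=tgt(yaw); 
    return (r.inv()*q).as_rotvec(degrees=True).round(1).tolist(), (r.inv().apply(np.r_[xy,z]-p)*100).round(2).tolist()
def tgt(yaw):
    t=np.radians(yaw);y=np.array([np.cos(t),np.sin(t),0]);z=np.array([0,0,-1.])
    return R.from_matrix(np.c_[np.cross(y,z),y,z])
def fing(ang,off,r=.157):
    """finger centre 'off' behind the centreline of an arm at angle ang (pushing CCW)"""
    t=np.radians(ang);return AX+r*np.array([np.cos(t),np.sin(t)])-off*np.array([-np.sin(t),np.cos(t)])
E
python3 - <<'E'
from h import *
p,r,s=now();print(p,r.as_matrix().round(3).tolist(),s["q"],s["time_s"],s["gripper_width"])
a=-141.6
for xy,z in(((.42,.10),.25),(fing(a,.040),.25)):print(xy,row(xy,z,a+90))
E
```

```text
[0.37057989 0.22302849 0.25009184] [[-0.038, 0.999, -0.0], [0.999, 0.038, 0.0], [0.0, -0.0, -1.0]] [-1.04978059e+00 -5.05352206e-03  4.10164573e-01  2.03207682e+00
  1.79231410e-03  1.11422710e+00 -6.02030624e-01] 0.9333 0.00025858236329430733
(0.42, 0.1) ([-0.0, -0.0, 53.8], [-12.48, 4.47, 0.0])
[ 0.41151422 -0.08087246] ([-0.0, -0.0, 53.8], [-30.52, 2.92, -0.0])
```

Emit:
{"method": "apply_moves", "body": {"series": [[[0, 0, 7], [-4.1, 1.5, 0], 255], [[0, 0, 14], [-8.2, 3, 0], 255], [[0, 0, 21], [-12.3, 4.4, 0], 255], [[0, 0, 28], [-16.4, 4.2, 0], 255], [[0, 0, 35], [-20.5, 3.8, 0], 255], [[0, 0, 42], [-24.6, 3.4, 0], 255], [[0, 0, 49], [-28, 3.1, 0], 255], [[0, 0, 53.8], [-30.5, 2.9, 0], 255], [[0, 0, 53.8], [-30.5, 2.9, 0], 255], [[0, 0, 53.8], [-30.5, 2.9, 0], 255]]}}

```text
time_s: 1.77
tcp_pos: [0.4122, -0.0794, 0.2501]
eef_rot: [0.944, 0.33, 0.0, -0.0]
ft_force: [-0.1, 0.8, 0.5]
gripper_width: 0.0001
grasp_force: 0.0
```

```bash
python3 - <<'E'
from h import *
p,r,s=now();print(p,r.as_matrix().round(3).tolist(),s["q"].round(2),s["time_s"])
a=-141.6
print(row(fing(a,.040),.080,a+90))
cv2.imwrite("pics/top1.png",cv2.convertScaleAbs(manip.snapshot("top")[:,:,::-1],alpha=1.5))
E
```

```text
[ 0.41219264 -0.07940423  0.2501245 ] [[0.783, 0.622, -0.0], [0.622, -0.783, 0.001], [0.0, -0.001, -1.0]] [-0.69 -0.05  0.76  2.06  0.04  1.12 -0.85] 1.7667
([-0.0, -0.0, 0.1], [-0.15, 0.09, 17.01])
```

View pics/top1.png

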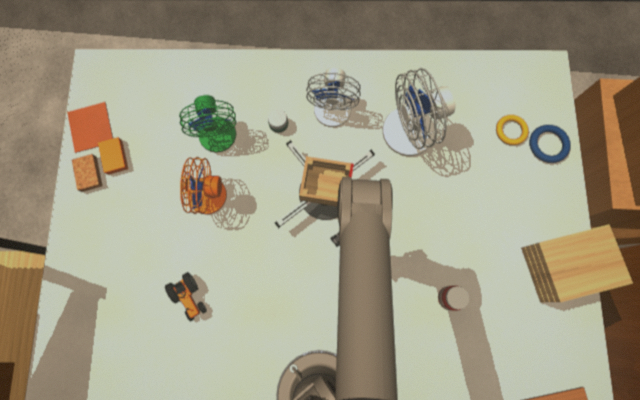

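The top view shows the arm over the near side with the gripper above the gap beside the near-right arm (hidden arm end about (365,236)); everything else is unmoved. Descending.

Emit:
{"method": "apply_moves", "body": {"series": [[[0, 0, 0], [-0.1, 0.1, 4], 255], [[0, 0, 0], [-0.1, 0.1, 8], 255], [[0, 0, 0], [-0.1, 0.1, 11], 255], [[0, 0, 0], [-0.1, 0.1, 13.5], 255], [[0, 0, 0], [-0.1, 0.1, 15.5], 255], [[0, 0, 0], [-0.1, 0.1, 16.6], 255], [[0, 0, 0], [-0.1, 0.1, 17.2], 255], [[0, 0, 0], [-0.1, 0.1, 17.2], 255], [[0, 0, 0], [-0.1, 0.1, 17.2], 255]]}}

```text
time_s: 2.57
tcp_pos: [0.4129, -0.0788, 0.0784]
eef_rot: [0.943, 0.332, 0.0, -0.0]
ft_force: [0.6, -0.0, 0.4]
gripper_width: -0.0001
grasp_force: 0.0
```

```bash
python3 - <<'E'
from h import *
p,r,s=now();print(p,r.as_matrix().round(3).tolist(),s["q"].round(2),s["ft_force"])
E
```

```text
[ 0.41292972 -0.07879179  0.07840741] [[0.779, 0.627, 0.0], [0.627, -0.779, 0.0], [0.0, -0.0, -1.0]] [-0.55  0.29  0.73  2.25 -0.3   0.7  -0.5 ] [ 0.64806402 -0.04667693  0.35789603]
```

```bash
cat > push.py <<'E'
from h import *; import sys
a0,st,off=map(float,sys.argv[1:4]);n=int(sys.argv[4]) if len(sys.argv)>4 else 10
p,r,s=now();print(p.round(4),s["q"].round(2),s["ft_force"].round(1))
print([[[0,0,round(t[2],1)],[round(v,1 if i==2 else 2) for i,v in enumerate(x)],255] for t,x in (row(fing(a0+st*k,off),.078,a0+st*k+90) for k in range(1,n+1))], "end",a0+st*n)
E
python3 push.py -147.6 1 .022
```

```text
[ 0.4129 -0.0788  0.0784] [-0.55  0.29  0.73  2.25 -0.3   0.7  -0.5 ] [ 0.6 -0.   0.4]
[[[0, 0, 5.4], [0.01, 0.52, 0.0], 255], [[0, 0, 4.4], [-0.05, 0.78, 0.0], 255], [[0, 0, 3.4], [-0.11, 1.06, 0.0], 255], [[0, 0, 2.4], [-0.16, 1.33, 0.0], 255], [[0, 0, 1.4], [-0.21, 1.6, 0.0], 255], [[0, 0, 0.4], [-0.25, 1.87, 0.0], 255], [[0, 0, -0.6], [-0.29, 2.15, 0.0], 255], [[0, 0, -1.6], [-0.32, 2.42, 0.0], 255], [[0, 0, -2.6], [-0.35, 2.7, 0.0], 255], [[0, 0, -3.6], [-0.38, 2.97, 0.0], 255]] end -137.6
```

Emit:
{"method": "apply_moves", "body": {"series": [[[0, 0, 0], [0, 0.3, 0], 255], [[0, 0, 0], [-0.1, 0.6, 0], 255], [[0, 0, 0], [-0.1, 0.9, 0], 255], [[0, 0, 0], [-0.2, 1.2, 0], 255], [[0, 0, 0], [-0.2, 1.5, 0], 255], [[0, 0, 0], [-0.2, 1.8, 0], 255], [[0, 0, -0.6], [-0.3, 2.1, 0], 255], [[0, 0, -1.6], [-0.3, 2.4, 0], 255], [[0, 0, -2.6], [-0.35, 2.7, 0], 255], [[0, 0, -3.6], [-0.4, 3, 0], 255]]}}

```text
time_s: 3.4
tcp_pos: [0.4282, -0.1055, 0.0782]
eef_rot: [0.932, 0.362, -0.0, -0.0]
ft_force: [-0.5, 1.7, 0.0]
gripper_width: 0.0002
grasp_force: 0.6
```

```bash
python3 push.py -137.6 1.5 .022
```

```text
[ 0.4282 -0.1055  0.0782] [-0.46  0.33  0.7   2.2  -0.32  0.71 -0.37] [-0.5  1.7  0. ]
[[[0, 0, -1.5], [0.06, 0.35, 0.0], 255], [[0, 0, -3.0], [0.02, 0.77, 0.0], 255], [[0, 0, -4.5], [-0.01, 1.18, 0.0], 255], [[0, 0, -6.0], [-0.03, 1.59, 0.0], 255], [[0, 0, -7.5], [-0.04, 2.01, 0.0], 255], [[0, 0, -9.0], [-0.04, 2.42, 0.0], 255], [[0, 0, -10.5], [-0.03, 2.84, 0.0], 255], [[0, 0, -12.0], [-0.0, 3.25, 0.0], 255], [[0, 0, -13.5], [0.03, 3.67, 0.0], 255], [[0, 0, -15.0], [0.08, 4.08, 0.0], 255]] end -122.6
```

Contact made at about 1.8 N. I'll continue pushing slowly.

Emit:
{"method": "apply_moves", "body": {"series": [[[0, 0, -1.5], [0.05, 0.35, 0], 255], [[0, 0, -3], [0, 0.75, 0], 255], [[0, 0, -4.5], [0, 1.2, 0], 255], [[0, 0, -6], [0, 1.6, 0], 255], [[0, 0, -7.5], [0, 2, 0], 255], [[0, 0, -9], [0, 2.4, 0], 255], [[0, 0, -10.5], [0, 2.85, 0], 255], [[0, 0, -12], [0, 3.25, 0], 255], [[0, 0, -13.5], [0, 3.65, 0], 255], [[0, 0, -15], [0.1, 4.1, 0], 255]]}}

```text
time_s: 4.23
tcp_pos: [0.4557, -0.1356, 0.0779]
eef_rot: [0.877, 0.48, -0.001, -0.001]
ft_force: [-2.2, -0.1, -1.0]
gripper_width: 0.0001
grasp_force: 0.7
```

```bash
python3 push.py -122.6 1.5 .022
```

```text
[ 0.4557 -0.1356  0.0779] [-0.32  0.37  0.62  2.12 -0.32  0.74 -0.06] [-2.2 -0.1 -1. ]
[[[0, 0, -1.5], [0.02, 0.43, -0.0], 255], [[0, 0, -3.0], [-0.02, 0.85, -0.0], 255], [[0, 0, -4.5], [-0.05, 1.26, -0.0], 255], [[0, 0, -6.0], [-0.07, 1.68, -0.0], 255], [[0, 0, -7.5], [-0.08, 2.09, -0.0], 255], [[0, 0, -9.0], [-0.08, 2.51, -0.0], 255], [[0, 0, -10.5], [-0.06, 2.92, -0.0], 255], [[0, 0, -12.0], [-0.04, 3.34, -0.0], 255], [[0, 0, -13.5], [-0.01, 3.75, -0.0], 255], [[0, 0, -15.0], [0.04, 4.16, -0.0], 255]] end -107.6
```

Emit:
{"method": "apply_moves", "body": {"series": [[[0, 0, -1.5], [0, 0.4, 0], 255], [[0, 0, -3], [0, 0.85, 0], 255], [[0, 0, -4.5], [-0.05, 1.25, 0], 255], [[0, 0, -6], [-0.05, 1.7, 0], 255], [[0, 0, -7.5], [-0.1, 2.1, 0], 255], [[0, 0, -9], [-0.1, 2.5, 0], 255], [[0, 0, -10.5], [-0.05, 2.9, 0], 255], [[0, 0, -12], [-0.05, 3.35, 0], 255], [[0, 0, -13.5], [0, 3.75, 0], 255], [[0, 0, -15], [0.05, 4.15, 0], 255]]}}

```text
time_s: 5.07
tcp_pos: [0.4909, -0.158, 0.0779]
eef_rot: [0.807, 0.59, -0.001, -0.0]
ft_force: [-1.4, -0.4, -0.5]
gripper_width: 0.0002
grasp_force: 0.7
```

```bash
python3 push.py -107.6 1.5 .022
```

```text
[ 0.4909 -0.158   0.0779] [-0.21  0.42  0.54  2.03 -0.31  0.77  0.2 ] [-1.4 -0.4 -0.5]
[[[0, 0, -1.5], [-0.02, 0.41, -0.0], 255], [[0, 0, -3.0], [-0.07, 0.82, -0.0], 255], [[0, 0, -4.5], [-0.1, 1.24, -0.0], 255], [[0, 0, -6.0], [-0.12, 1.65, -0.0], 255], [[0, 0, -7.5], [-0.12, 2.06, -0.0], 255], [[0, 0, -9.0], [-0.12, 2.48, -0.0], 255], [[0, 0, -10.5], [-0.11, 2.89, -0.0], 255], [[0, 0, -12.0], [-0.09, 3.31, -0.0], 255], [[0, 0, -13.5], [-0.05, 3.72, -0.0], 255], [[0, 0, -15.0], [-0.01, 4.14, -0.0], 255]] end -92.6
```

Emit:
{"method": "apply_moves", "body": {"series": [[[0, 0, -1.5], [0, 0.4, 0], 255], [[0, 0, -3], [-0.05, 0.8, 0], 255], [[0, 0, -4.5], [-0.1, 1.25, 0], 255], [[0, 0, -6], [-0.1, 1.65, 0], 255], [[0, 0, -7.5], [-0.1, 2.05, 0], 255], [[0, 0, -9], [-0.1, 2.5, 0], 255], [[0, 0, -10.5], [-0.1, 2.9, 0], 255], [[0, 0, -12], [-0.1, 3.3, 0], 255], [[0, 0, -13.5], [-0.05, 3.7, 0], 255], [[0, 0, -15], [0, 4.15, 0], 255]]}}

```text
time_s: 5.9
tcp_pos: [0.5315, -0.17, 0.0782]
eef_rot: [0.723, 0.691, -0.0, -0.0]
ft_force: [-1.6, 0.2, -1.2]
gripper_width: 0.0001
grasp_force: 0.7
```

```bash
python3 push.py -92.6 1.5 .022
```

```text
[ 0.5315 -0.17    0.0782] [-0.13  0.47  0.46  1.93 -0.29  0.8   0.44] [-1.6  0.2 -1.2]
[[[0, 0, -1.5], [-0.11, 0.29, 0.0], 255], [[0, 0, -3.0], [-0.15, 0.71, 0.0], 255], [[0, 0, -4.5], [-0.19, 1.12, 0.0], 255], [[0, 0, -6.0], [-0.21, 1.54, 0.0], 255], [[0, 0, -7.5], [-0.21, 1.95, 0.0], 255], [[0, 0, -9.0], [-0.21, 2.37, 0.0], 255], [[0, 0, -10.5], [-0.2, 2.78, 0.0], 255], [[0, 0, -12.0], [-0.18, 3.2, 0.0], 255], [[0, 0, -13.5], [-0.14, 3.61, 0.0], 255], [[0, 0, -15.0], [-0.1, 4.02, 0.0], 255]] end -77.6
```

Emit:
{"method": "apply_moves", "body": {"series": [[[0, 0, -1.5], [-0.1, 0.3, 0], 255], [[0, 0, -3], [-0.15, 0.7, 0], 255], [[0, 0, -4.5], [-0.2, 1.1, 0], 255], [[0, 0, -6], [-0.2, 1.55, 0], 255], [[0, 0, -7.5], [-0.2, 1.95, 0], 255], [[0, 0, -9], [-0.2, 2.35, 0], 255], [[0, 0, -10.5], [-0.2, 2.8, 0], 255], [[0, 0, -12], [-0.2, 3.2, 0], 255], [[0, 0, -13.5], [-0.15, 3.6, 0], 255], [[0, 0, -15], [-0.1, 4, 0], 255]]}}

```text
time_s: 6.73
tcp_pos: [0.5715, -0.1729, 0.0783]
eef_rot: [0.626, 0.779, -0.0, 0.0]
ft_force: [-1.6, 0.0, -0.5]
gripper_width: -0.0001
grasp_force: 0.7
```

```bash
python3 push.py -77.6 1.5 .022; python3 - <<'E'
from h import *
im=manip.snapshot("top")[60:250,260:470,::-1]
cv2.imwrite("pics/crop2.png",cv2.resize(cv2.convertScaleAbs(im,alpha=1.6),None,fx=3.1,fy=3.1,interpolation=cv2.INTER_CUBIC))
E
```

```text
[ 0.5715 -0.1729  0.0783] [-0.07  0.52  0.39  1.84 -0.25  0.84  0.66] [-1.6  0.  -0.5]
[[[0, 0, -1.5], [-0.04, 0.43, 0.0], 255], [[0, 0, -3.0], [-0.08, 0.84, 0.0], 255], [[0, 0, -4.5], [-0.11, 1.26, 0.0], 255], [[0, 0, -6.0], [-0.13, 1.67, 0.0], 255], [[0, 0, -7.5], [-0.14, 2.08, 0.0], 255], [[0, 0, -9.0], [-0.14, 2.5, 0.0], 255], [[0, 0, -10.5], [-0.13, 2.91, 0.0], 255], [[0, 0, -12.0], [-0.1, 3.33, 0.0], 255], [[0, 0, -13.5], [-0.07, 3.74, 0.0], 255], [[0, 0, -15.0], [-0.03, 4.16, 0.0], 255]] end -62.599999999999994
```

View pics/crop2.png

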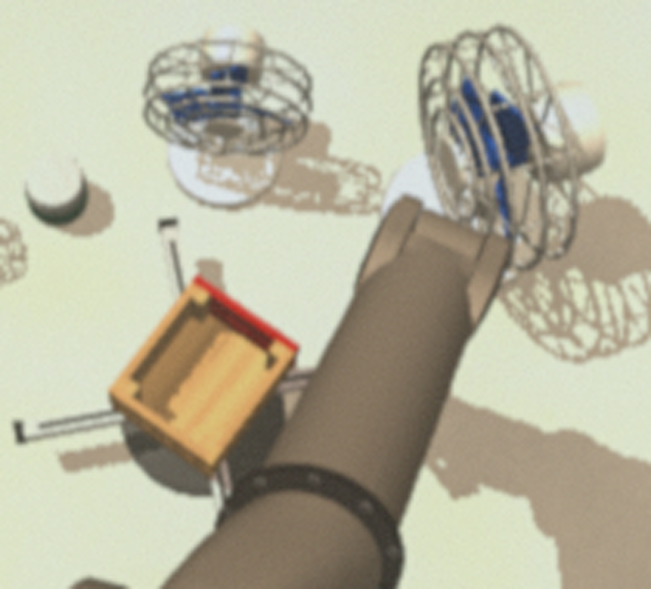

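The turntable and crate have turned together: red top edge (197,280)–(297,350), arm caps (168,222) and (20,432). I'll measure the remaining angle and the clearance of wrist to the large fan.

```bash
python3 - <<'E'
from h import *
d=lambda v:np.degrees(np.arctan2(v[1],v[0])).round(1)
a=px2w(crop([(168,222),(19,432)]),.078)[:,:2]
print("arms",[(d(p-AX),np.linalg.norm(p-AX).round(3)) for p in a])
c=px2w(crop([(112,395),(197,280),(297,350),(212,470)]),.163)[:,:2]
print("crate",c.mean(0),[np.linalg.norm(c[i]-c[i-1]).round(3) for i in range(4)],d(c[1]+c[2]-c[0]-c[3]),d(c[1]-c[2]+c[0]-c[3])-90)
p,_,s=now()
q=w2px([[p[0],p[1],z] for z in(.08,.2,.3,.4)]);print(((q-[260,60])*3.1).round())
for z in(.1,.2,.3):print("cage left",z,px2w(crop([(420,90),(432,190),(500,275)]),z)[:,:2].round(3).tolist())
sc=manip.snapshot("scene")[60:300,120:420,::-1]
cv2.imwrite("pics/scene2.png",cv2.resize(cv2.convertScaleAbs(sc,alpha=1.4),None,fx=2.4,fy=2.4))
E
```

```text
arms [(np.float64(11.2), np.float64(0.173)), (np.float64(101.6), np.float64(0.171))]
crate [ 0.55865671 -0.01552511] [np.float64(0.107), np.float64(0.126), np.float64(0.107), np.float64(0.128)] -34.8 -36.7
[[376. 382.]
 [393. 346.]
 [411. 310.]
 [432. 267.]]
cage left 0.1 [[0.854, -0.22], [0.753, -0.227], [0.67, -0.287]]
cage left 0.2 [[0.805, -0.203], [0.712, -0.21], [0.635, -0.265]]
cage left 0.3 [[0.756, -0.186], [0.671, -0.192], [0.601, -0.242]]
```

View pics/scene2.png

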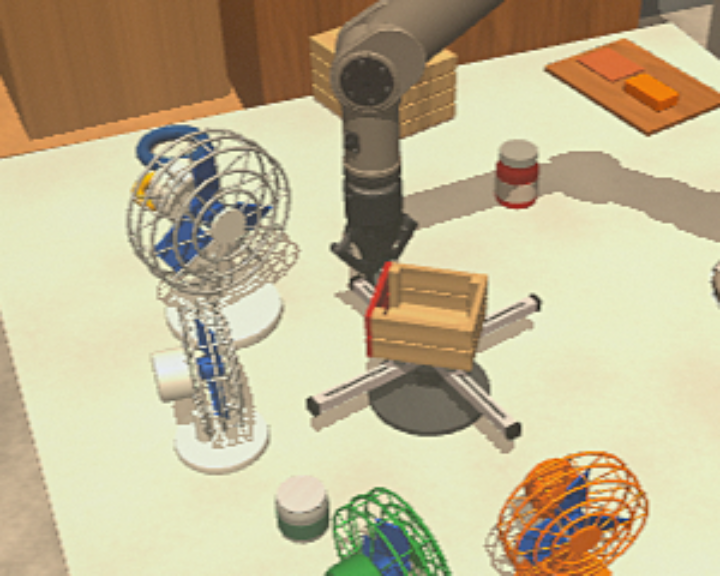

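Scene view: the finger is at the −79° arm, the large fan (crop 210,210) is well clear of the wrist, and the crate sits squarely on its pins. About 31.5° remain.

Emit:
{"method": "apply_moves", "body": {"series": [[[0, 0, -1.5], [-0.05, 0.4, 0], 255], [[0, 0, -3], [-0.1, 0.85, 0], 255], [[0, 0, -4.5], [-0.1, 1.25, 0], 255], [[0, 0, -6], [-0.15, 1.65, 0], 255], [[0, 0, -7.5], [-0.15, 2.1, 0], 255], [[0, 0, -9], [-0.15, 2.5, 0], 255], [[0, 0, -10.5], [-0.15, 2.9, 0], 255], [[0, 0, -12], [-0.1, 3.35, 0], 255], [[0, 0, -13.5], [-0.05, 3.75, 0], 255], [[0, 0, -15], [0, 4.15, 0], 255]]}}

```text
time_s: 7.67
tcp_pos: [0.6121, -0.1639, 0.0783]
eef_rot: [0.519, 0.855, 0.0, 0.0]
ft_force: [-1.6, -1.6, 0.3]
gripper_width: 0.0001
grasp_force: 0.7
```

```bash
python3 push.py -62.6 1.5 .022
```

```text
[ 0.6121 -0.1639  0.0783] [-0.04  0.56  0.32  1.74 -0.22  0.87  0.85] [-1.6 -1.6  0.3]
[[[0, 0, -1.5], [-0.08, 0.4, 0.0], 255], [[0, 0, -3.0], [-0.12, 0.81, 0.0], 255], [[0, 0, -4.5], [-0.15, 1.22, 0.0], 255], [[0, 0, -6.0], [-0.17, 1.64, 0.0], 255], [[0, 0, -7.5], [-0.18, 2.05, 0.0], 255], [[0, 0, -9.0], [-0.18, 2.47, 0.0], 255], [[0, 0, -10.5], [-0.17, 2.88, 0.0], 255], [[0, 0, -12.0], [-0.14, 3.3, 0.0], 255], [[0, 0, -13.5], [-0.11, 3.71, 0.0], 255], [[0, 0, -15.0], [-0.07, 4.12, 0.0], 255]] end -47.6
```

Emit:
{"method": "apply_moves", "body": {"series": [[[0, 0, -1.5], [-0.1, 0.4, 0], 255], [[0, 0, -3], [-0.1, 0.8, 0], 255], [[0, 0, -4.5], [-0.15, 1.2, 0], 255], [[0, 0, -6], [-0.15, 1.65, 0], 255], [[0, 0, -7.5], [-0.2, 2.05, 0], 255], [[0, 0, -9], [-0.2, 2.45, 0], 255], [[0, 0, -10.5], [-0.15, 2.9, 0], 255], [[0, 0, -12], [-0.15, 3.3, 0], 255], [[0, 0, -13], [-0.1, 3.6, 0], 255], [[0, 0, -13.5], [-0.1, 3.75, 0], 255]]}}

```text
time_s: 8.5
tcp_pos: [0.6461, -0.1472, 0.0783]
eef_rot: [0.416, 0.91, 0.0, 0.0]
ft_force: [-0.0, -1.4, -0.4]
gripper_width: -0.0001
grasp_force: 0.7
```

```bash
python3 push.py -49.1 0.5 .022 7;  python3 - <<'E'
from h import *
im=manip.snapshot("top")[60:250,260:470,::-1]
cv2.imwrite("pics/crop3.png",cv2.resize(cv2.convertScaleAbs(im,alpha=1.6),None,fx=3.1,fy=3.1,interpolation=cv2.INTER_CUBIC))
E
```

```text
[ 0.6461 -0.1472  0.0783] [-0.02  0.6   0.25  1.66 -0.18  0.9   1.02] [-0.  -1.4 -0.4]
[[[0, 0, -0.5], [-0.03, 0.06, 0.0], 255], [[0, 0, -1.0], [-0.05, 0.2, 0.0], 255], [[0, 0, -1.5], [-0.06, 0.34, 0.0], 255], [[0, 0, -2.0], [-0.08, 0.47, 0.0], 255], [[0, 0, -2.5], [-0.09, 0.61, 0.0], 255], [[0, 0, -3.0], [-0.1, 0.75, 0.0], 255], [[0, 0, -3.5], [-0.12, 0.89, 0.0], 255]] end -45.6
```

View pics/crop3.png

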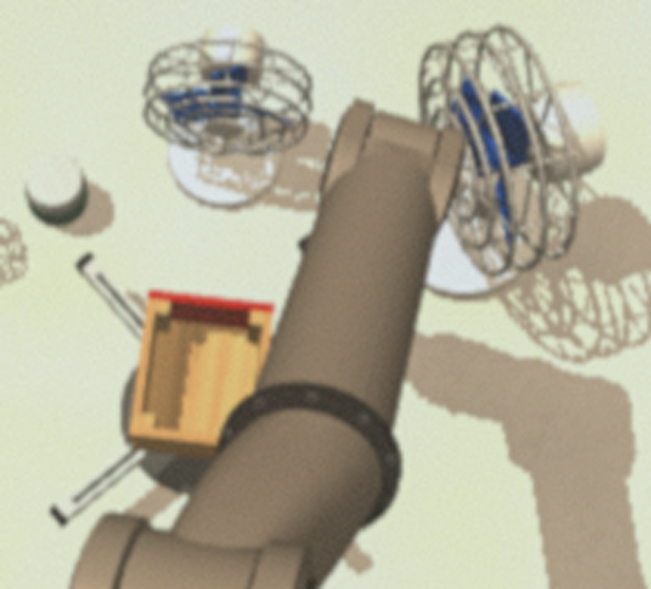

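Red edge now (150,292)–(273,305), nearly facing the small fan; arm caps at (83,261) and (57,517).

```bash
python3 - <<'E'
from h import *
d=lambda v:np.degrees(np.arctan2(v[1],v[0])).round(1)
a=px2w(crop([(83,259),(57,518)]),.078)[:,:2]
print("arms",[(d(p-AX),np.linalg.norm(p-AX).round(3)) for p in a])
c=px2w(crop([(150,292),(273,304),(129,440)]),.163)[:,:2]
print(d(c[0]-c[1])-90,d(c[0]-c[2]))
E
```

```text
arms [(np.float64(40.5), np.float64(0.174)), (np.float64(130.9), np.float64(0.173))]
-5.599999999999994 -7.1
```

About 2.4° remain: a small slow nudge, then back off and rise.

Emit:
{"method": "apply_moves", "body": {"series": [[[0, 0, -0.5], [0, 0.1, 0], 255], [[0, 0, -1], [-0.05, 0.25, 0], 255], [[0, 0, -1.5], [-0.05, 0.4, 0], 255], [[0, 0, -2], [-0.1, 0.55, 0], 255], [[0, 0, -2.4], [-0.1, 0.66, 0], 255], [[0, 0, -2.4], [-0.1, 0.66, 0], 255], [[0, 0, -2.4], [-0.1, 0.4, 0], 255], [[0, 0, -2.4], [-0.1, -0.4, 0], 255], [[0, 0, -2.4], [-0.1, -1.4, 0], 255], [[0, 0, -2.4], [-0.1, -2.4, 0], 255]]}}

```text
time_s: 9.38
tcp_pos: [0.627, -0.1649, 0.0783]
eef_rot: [0.397, 0.918, -0.0, -0.0]
ft_force: [0.1, 0.6, 0.1]
gripper_width: 0.0003
grasp_force: 0.0
```

```bash
python3 - <<'E'
from h import *
p,r,s=now();print(p,s["ft_force"],row((.45,-.30),.25,43))
E
```

```text
[ 0.62702146 -0.16491449  0.07828989] [0.05192402 0.60836483 0.12015047] ([-0.0, 0.0, 0.2], [2.26, -22.16, -17.17])
```

Emit:
{"method": "apply_moves", "body": {"series": [[[0, 0, 0], [0, 0, -3], 255], [[0, 0, 0], [0, 0, -7], 255], [[0, 0, 0], [0, 0, -11], 255], [[0, 0, 0], [0, 0, -15], 255], [[0, 0, 0], [0.5, -3, -17], 255], [[0, 0, 0], [1, -7, -17], 255], [[0, 0, 0], [1.5, -11, -17], 255], [[0, 0, 0], [2, -15, -17], 255], [[0, 0, 0], [2, -19, -17], 255], [[0, 0, 0], [2.2, -22, -17], 255]]}}

```text
time_s: 10.22
tcp_pos: [0.448, -0.3018, 0.2485]
eef_rot: [0.399, 0.917, -0.0, 0.0]
ft_force: [0.2, -0.2, -0.2]
gripper_width: 0.0003
grasp_force: 0.0
```

```bash
python3 - <<'E'
from h import *
p,r,s=now();print(p,s["q"].round(2))
im=manip.snapshot("top")[60:250,260:470,::-1]
cv2.imwrite("pics/crop4.png",cv2.resize(cv2.convertScaleAbs(im,alpha=1.6),None,fx=3.1,fy=3.1,interpolation=cv2.INTER_CUBIC))
E
```

```text
[ 0.44795516 -0.30182272  0.24848183] [ 0.19  0.21  0.38  1.81 -0.09  1.13  1.35]
```

View pics/crop4.png

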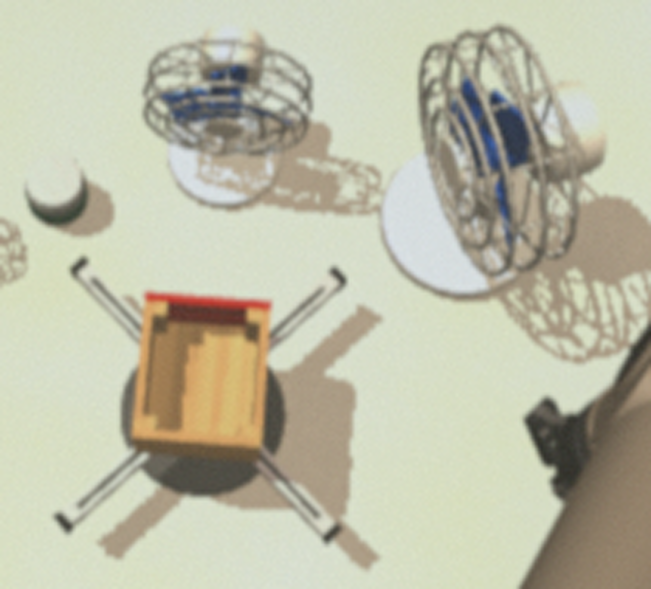

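The arm is clear, and the red edge (147,293)–(271,303) faces the small fan. The fan, tin and large fan are unmoved. Arm caps are at (78,265), (339,275), (331,536) and (64,523).

```bash
python3 - <<'E'
from h import *
d=lambda v:np.degrees(np.arctan2(v[1],v[0])).round(1)
a=px2w(crop([(78,264),(339,274),(332,534),(64,522)]),.078)[:,:2];ax=a.mean(0)
print(ax,"arms",[(d(p-ax),np.linalg.norm(p-ax).round(3)) for p in a])
c=px2w(crop([(147,293),(271,303),(262,447),(133,437)]),.163)[:,:2]
print(c.mean(0),d(c[0]-c[1])-90,d(c[3]-c[2])-90,d(c[0]-c[3]),d(c[1]-c[2]), "bearing",d(np.array([.8317,-.0368])-ax))
E
```

```text
[ 0.55987838 -0.01491786] arms [(np.float64(42.9), np.float64(0.173)), (np.float64(-47.1), np.float64(0.173)), (np.float64(-137.7), np.float64(0.172)), (np.float64(133.3), np.float64(0.171))]
[ 0.56205103 -0.01435972] -4.599999999999994 -4.299999999999997 -4.6 -3.9 bearing -4.6
```

The crate's yaw is −4.4° against a bearing of −4.6° to the fan, so it is square to within the fan's own aim. Handing in.

```bash
python3 -c "
from cell import manip
print(manip.sign_off())"
```

```text
the job is handed in; nothing more can be done
None
```

The job is handed in: the red side faces the small white fan, crate yaw −4.4° against a fan bearing of −4.6°, with the crate at rest and the arm clear of everything.

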